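# Open the combination lock on the test slide and present it

### The job

Free the lock carriage by turning its black clamp knob anticlockwise to its stop, then turn the lock's dial anticlockwise, click by click, until its white line rests at the red mark. Then take the steel shackle, pull it fully open along the rails, out of the lock towards the arm, and keep pulling until the carriage has come right forward to its front stop, presenting the lock. Finish still gripping the shackle, with it held open there (it springs shut if let go), and leave the other things on the counter alone.

Things in the scene. Friction and masses are not known exactly. Their poses are not given: they have to be found in the camera images.
- rig: fixed grey lock test rig. Origin on the counter, straight below the dial's axis at the start; -x is the front, the way shackle and carriage are pulled, +y the clamp knob's side. Bed 100 wide, top 12 up, from x = 90 to -210. Clamp bracket to y = 132, top 56 up. The carriage bears a brass lock 80 x 76, top 60 up, its front face 40 ahead of the dial's axis, a red mark on top in front of the dial (mm)
- clamp_grip (a point): on the vertical axis of the black clamp knob, 88 above the counter, 100 to the +y side of the rig's origin. The knob is an upright fin 44 long (point's x), 13 thick (point's y), from 64 to 98 above the counter, on a round skirt 44 across (top 64 above the counter); a yellow line on top marks its -x end (lengths in mm)
- clamp (a joint): clamp knob, rad, growing anticlockwise seen from above: 0 to 0.15 at the start (pin locks the carriage), 1.5 at its stop; from 1.2 up the carriage is free. Takes about 0.06 N m; stays where left. At 0 the fin lies along the rig's x
- dial_grip (a point): on the vertical axis of the lock's dial, 90 above the counter (moves with the carriage). The dial is an upright dark steel fin 46 long (point's x), 12 thick (point's y), from 66 to 100 above the counter, on a black round skirt 59 across (top 66 above the counter); a white line marks its -x end (lengths in mm)
- dial (a joint): dial, rad, growing anticlockwise seen from above, range -1.55 to 0.42. Springs into click stops every 0.349 (20 degrees) with up to 0.1 N m. Starts at the stop near -1.40, -1.05 or -0.70. Only at stop 0 (within 0.12), the white line at the red mark in front, can the shackle come out
- shackle_bar (a point): middle of the crossbar of the steel shackle, a level U of round bar 10 thick, 45 above the counter. The crossbar runs along the point's y, 50 in front of the lock's face when shut; legs 54 apart centre to centre. Free inside the U: 45 (along x) x 44; below the crossbar's centre: 33 down to the bed. The point's -x is the pull (lengths in mm)
- shackle (a joint): how far the shackle is pulled out of the lock, m: 0 shut, 0.025 fully open (stop). A spring draws it shut with 3 to 4.5 N
- carriage (a joint): how far the carriage with the lock has come forward, m: 0 back (start), 0.070 at the front stop. Slides with about 6 N when unclamped, so that the shackle opens before it moves; stays where it is left
- shell_center (a point): chipped yellow validator shell, an open box 90 x 64 x 70; bystander; point at its centre (lengths in mm)
- gate_center (a point): brass separator gate, an angle plate with a rod along its top edge, about 90 x 40 x 51 (length, depth, height); bystander; point half-way up (lengths in mm)
- washer0_center (a point): pewter test washer, 32 across, 5 thick; bystander; point at its centre (lengths in mm)
- washer1_center (a point): second pewter test washer, the same; bystander (lengths in mm)
- washer2_center (a point): third pewter test washer, the same; bystander (lengths in mm)
- screwdriver_grip (a point): handle of the tortoiseshell screwdriver lying on the counter; bystander (lengths in mm)

How it is judged:
By the outcome, as a careful person would: the job done as asked, in the order asked, and still so for the second after the job is handed in, while the arm keeps its last pose, push and grip.
It also fails if it takes over 56 s, if anything falls off the work surface, if the arm or the gripper's body presses on something with over 40 N, if the wrist force passes 120 N, or if a joint passes its speed limit or range.

### The arm

A 6-joint arm with a two-finger parallel gripper is mounted at the origin on the work surface. World frame = base frame: x ahead of the robot, y to its left, z up, the work surface at z = 0. Lengths are in m, angles in rad, forces in N, time in s.
With the tool pointing down it reaches from about 0.325 to 0.925 m from the base axis. Payload 3.1 kg.
Tool frame: the origin (TCP) lies between the finger pads; the fingertips stand 25 mm ahead of it and the grasp point (between the pads) lies 6 mm ahead of it (finger_overhang is the z of the fingertips in the tool frame, in m); z points along the fingers, y is the line along which they close (so a half turn about z gives the same grasp; the last joint's range is limited). The gripper opens to 85 mm and grips with 20 to 120 N. Pads are 22 mm wide; open, the fingers measure 114 mm over their backs; the gripper's body (76 mm by 85 mm) begins 54 mm behind the grasp point. The pads swing forward as they close: fully open they stand 13 mm farther back than shut.
Start: joints at [1.132, 0.217, 1.613, -0, 1.311, -0.112], TCP at [0.201, 0.592, 0.256] pointing down, gripper open.
Joint ranges: [-2.75, 2.75], [-0.78, 2.1], [0.31, 2.55], [-1.13, 4.27], [0.13, 2.63], [-2.58, 2.58]. Speed limits (rad/s): [2.79, 2.79, 3.14, 3.14, 3.14, 3.14].

### API

Orientations are given as a rotation vector (axis times angle).
In Python, from workcell import * gives the robot as it stands. Calls block until the motion is done:
- movep(position, orientation): joint-space move of the TCP to a pose.
- move_linear(position, rot=None, velocity=0.15, contact_N=None): straight line of the TCP; rot=None keeps the orientation; velocity is the mean speed in m/s. With contact_N (N) it stops when the force on the tool has changed by that much, and returns True; else False.
- set_joints(angles): joint-space move.
- grip(opening, grasp_force=None): opening from 0.0 (shut) to 1.0 (fully open); grasp_force is the grip in N (None keeps the last); returns when the fingers have stopped.
- wait(seconds).
- ik(position, orientation): joint angles nearest the present ones, or None.
- get_state(): the state.
- read_camera(name): name is "side" or "top"; returns a dict with "color" (420x560x3 uint8, blue, green, red), "intrinsics" (3x3 intrinsics, pixels), "cam_to_world" (4x4, takes a point from camera to world coordinates). Camera axes: x right, y down, z forward; pixel columns grow to the right and rows downward; lengths in m; the calibration is good to about 2 mm. A picture is of the moment at which its call begins. There is no depth.
A pose or a line that the arm cannot do raises PlanningError and nothing moves.
- job_done(): hands the job in; it is judged then, once.
The state is a dict: "time": time; "joint_pos": joint angles; "joint_velocities": joint speeds; "effort": joint torques, N m; "tool_pos": TCP position; "ee_rot": TCP orientation; "contact_force": force on the tool from outside, world axes, zero at the start; "wrist_torque": the same for the moment, N m; "grip_width": opening from 0.0 (shut) to 1.0 (fully open); "gripper_force": force on a finger pad.
Only numpy, scipy, OpenCV 4.12 (cv2) and the standard library are available. Lean on these libraries where they do the work, as an engineer would, in place of code of your own. Each camera call takes 0.05 s, during which the arm holds its last target. There are 200 camera calls.

## Working session

There is one attempt and no reset: what is moved stays moved. The work goes in short steps, each a Python script; the robot and the scene stay as the last script left them, time stands still between calls to the robot, and variables do not carry over. Pictures are saved under pics/ and viewed, at most 10 in all, crops included, and the job is handed in when it is done.

```bash
mkdir -p pics; ls; python3 - <<'E'
from workcell import *
import cv2
for n in("top","side"):
    r=read_camera(n);cv2.imwrite(f"pics/{n}0.png",r["color"]);print(r["intrinsics"],r["cam_to_world"])
print(get_state())
E
```

```text
pics
[[484.92950744   0.         268.97801554]
 [  0.         484.92950744 199.01863076]
 [  0.           0.           1.        ]] [[-0.01108164 -0.99261826  0.12077329  0.37687594]
 [-0.9997167   0.01354243  0.01957348 -0.10954847]
 [-0.02106456 -0.12052217 -0.99248712  1.22791642]
 [ 0.          0.          0.          1.        ]]
[[475.56539961   0.         275.01783761]
 [  0.         475.56539961 207.60522419]
 [  0.           0.           1.        ]] [[ 0.96655353 -0.18735084  0.17513974  0.33381215]
 [-0.25624341 -0.67709191  0.68984481 -0.82939133]
 [-0.0106573  -0.71165035 -0.70245299  0.81555897]
 [ 0.          0.          0.          1.        ]]
{'time': 0.1, 'joint_pos': array([ 1.13183409e+00,  2.17691070e-01,  1.61477475e+00, -2.02367477e-05,
        1.31131300e+00, -1.12181639e-01]), 'joint_velocities': array([ 0.00078329, -0.00070878, -0.00340776,  0.00049228,  0.00043927,
        0.0015383 ]), 'effort': array([-1.04011702e-03, -3.98079693e+01, -3.04969275e+01, -2.19990975e-04,
        4.23544247e-03, -7.15049140e-06]), 'tool_pos': array([0.20030386, 0.59131303, 0.25509057]), 'ee_rot': array([-0.51092284, -3.09918252,  0.00331221]), 'contact_force': array([-0.84379693, -0.62207111,  0.22102184]), 'wrist_torque': array([-0.0062449 ,  0.04391196, -0.0268349 ]), 'gripper_force': 0.0, 'grip_width': 0.998465675815554}
```

View pics/top0.png

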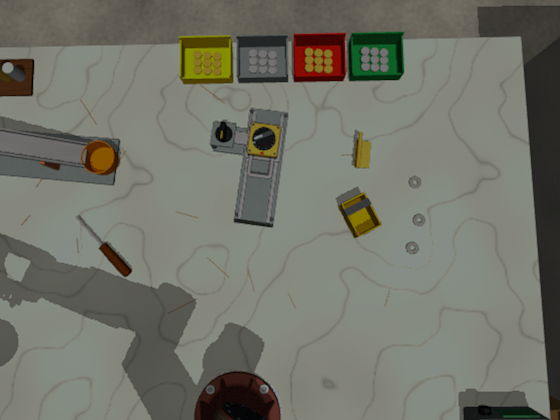

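View pics/side0.png

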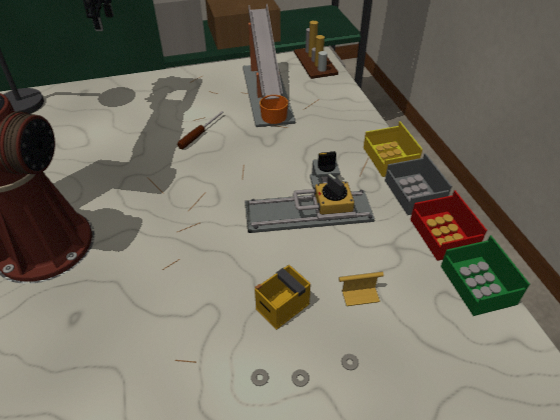

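The rig is at about (263,140) in the top view. Its front points down the image, towards the arm, with the knob at (224,132) and the dial at (264,138). I'll zoom in next.

```bash
cat > h.py <<'E'
from workcell import *
import cv2, numpy as np
from scipy.spatial.transform import Rotation as R
def ray(r,uv,z):
    K,T=r["intrinsics"],r["cam_to_world"]
    d=T[:3,:3]@np.linalg.solve(K,[uv[0],uv[1],1.]); o=T[:3,3]
    return o+d*(z-o[2])/d[2]
def px(r,p):
    K,T=r["intrinsics"],r["cam_to_world"]
    c=K@(T[:3,:3].T@(np.array(p)-T[:3,3])); return c[:2]/c[2]
def crop(r,x0,y0,w,h,s,name):
    cv2.imwrite("pics/"+name,cv2.resize(r["color"][y0:y0+h,x0:x0+w],None,fx=s,fy=s,interpolation=cv2.INTER_CUBIC))
E
python3 - <<'E'
from h import *
r=read_camera("top"); crop(r,200,100,100,85,7,"t1.png")
s=read_camera("side"); crop(s,235,140,150,100,5,"s1.png")
hsv=cv2.cvtColor(r["color"],cv2.COLOR_BGR2HSV)
sub=hsv[95:235,195:305]
m=((sub[...,0]>17)&(sub[...,0]<32)&(sub[...,1]>140)&(sub[...,2]>90)).astype(np.uint8)
n,l,st,c=cv2.connectedComponentsWithStats(m)
for i in range(1,n): print("yel",st[i,4],c[i]+[195,95])
# bed outline front edge: grey (low sat, darker than counter)
m=((sub[...,1]<40)&(sub[...,2]<150)).astype(np.uint8); cs,_=cv2.findContours(m,0,1)
k=max(cs,key=cv2.contourArea); print(cv2.minAreaRect(k),cv2.approxPolyDP(k,3,True)[:,0]+[195,95])
E
```

```text
yel 482 [263.93153527 139.82780083]
yel 10 [221.1 133.8]
((54.49999237060547, 69.49998474121094), (108.99998474121094, 138.99996948242188), -0.0) [[195  95]
 [195 234]
 [304 234]
 [304  95]
 [216  95]
 [225 104]
 [212  95]]
```

View pics/t1.png

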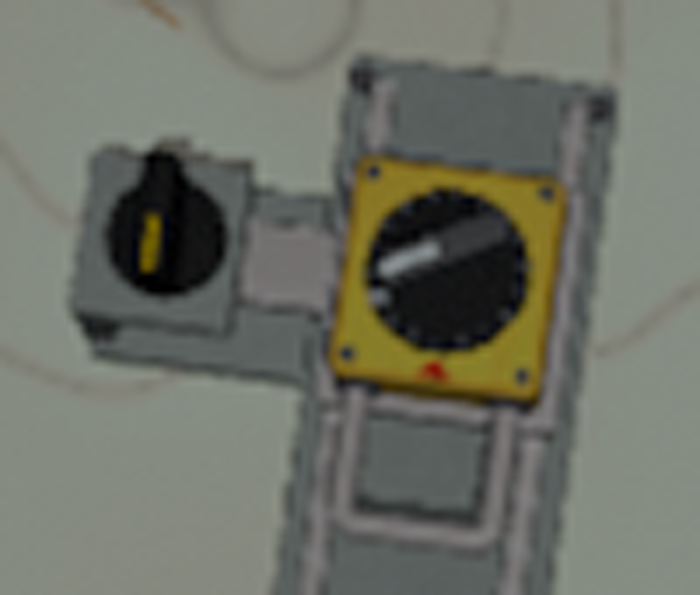

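View pics/s1.png

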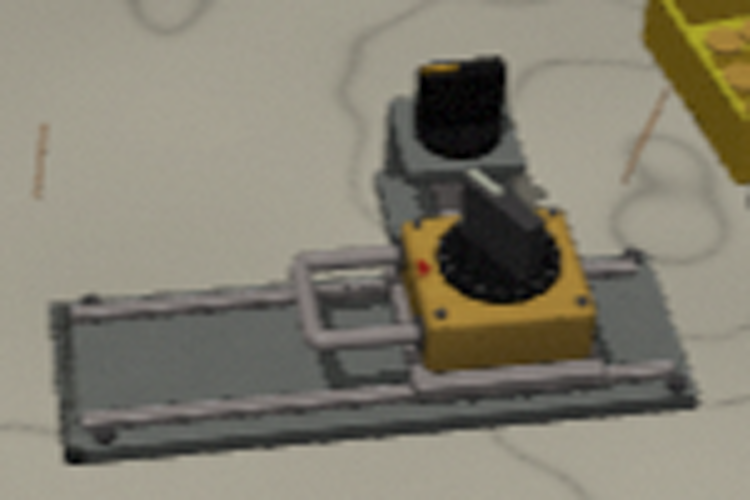

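The top crop shows:
- **Lock:** top corners at crop px (365,157), (568,177), (540,402) and (330,378).
- **Dial:** the white line points left and slightly down, about 60° clockwise of the red mark, so the dial starts near -1.05.
- **Clamp:** the fin lies along the rig's x.

Next I compute the pose, check it in both views and test reachability.

```bash
cat >> h.py <<'E'
def down(yaw):  # tool down, closing line at yaw
    y=np.array([np.cos(yaw),np.sin(yaw),0]); z=np.array([0,0,-1.])
    return R.from_matrix(np.c_[np.cross(y,z),y,z]).as_rotvec()
E
python3 - <<'E'
from h import *
r=read_camera("top"); s=read_camera("side")
C=np.array([[365,157],[568,177],[540,402],[330,378]])/7+[200,100]-0.43
W=np.array([ray(r,c,.06) for c in C]); 
# rear-left, rear-right, front-right, front-left
ctr=W.mean(0)[:2]; d=(W[0]+W[1]-W[2]-W[3])[:2]; lf=(W[0]+W[3]-W[1]-W[2])[:2]
th=[np.arctan2(d[1],d[0]),np.arctan2(lf[1],lf[0])-np.pi/2]; print("ctr",ctr,"th",th,"size",np.linalg.norm(d)/2,np.linalg.norm(lf)/2)
S=np.array([[404,225],[562,208],[598,347],[430,370]])/5+[235,140]-.4
Ws=np.array([ray(s,c,.06) for c in S]);print("side ctr",Ws.mean(0)); # rear-left.. order FL,RL,RR,FR
d=(Ws[1]+Ws[2]-Ws[0]-Ws[3])[:2]; print("th side",np.arctan2(d[1],d[0]),np.linalg.norm(d)/2)
t=np.mean(th)
A=np.array([[np.cos(t),-np.sin(t)],[np.sin(t),np.cos(t)]])
rig=lambda x,y,z:np.r_[ctr+A@[x,y],z]
for n,p in dict(knob=rig(0,.1,.098),knobline=rig(-.016,.1,.098),dial=rig(0,0,.1),bar=rig(-.09,0,.045),bedFL=rig(-.21,.05,.012),bedFR=rig(-.21,-.05,.012)).items():
    print(n,p,(px(r,p)-[200,100])*7,(px(s,p)-[235,140])*5)
for k,off in dict(clamp=[0,.1,.088],dial=[0,0,.09],bar=[-.09,0,.045],barend=[-.185,0,.045]).items():
  for yw in np.arange(-1.6,1.7,.2)+np.pi/2:
    q=ik(rig(*off)+[0,0,.006],down(t+yw)); print(k,round(yw-np.pi/2,2),None if q is None else np.round(q[[3,4,5]],2))
E
```

```text
ctr [ 0.66740934 -0.07578277] th [np.float64(-0.14733121241275335), np.float64(-0.12463063398804053)] size 0.08096542416096224 0.07319867012454764
side ctr [ 0.66342259 -0.08908388  0.06      ]
th side -0.09681984112017901 0.07734099638627308
knob [0.68096557 0.02329411 0.098     ] [154.22098261 213.92106977] [457.23013687  66.36705739]
knobline [0.66511327 0.0254631  0.098     ] [147.85321694 259.3235663 ] [424.73668641  69.16457432]
dial [ 0.66740934 -0.07578277  0.1       ] [444.00926703 246.50363133] [501.36523149 198.2658156 ]
bar [ 0.57824015 -0.06358217  0.045     ] [416.98790964 532.67444378] [303.18851495 303.93473408]
bedFL [0.466126   0.00222374 0.012     ] [240.40371885 858.62537258] [ 43.15978346 305.23321065]
bedFR [ 0.45256978 -0.09685314  0.012     ] [516.56924716 892.92509741] [ 59.76828151 454.90732149]
clamp -1.6 [-0.    1.07  0.1 ]
clamp -1.4 [-0.    1.07 -0.1 ]
clamp -1.2 [-0.    1.07 -0.3 ]
clamp -1.0 [ 0.    1.07 -0.5 ]
clamp -0.8 [-0.    1.07 -0.7 ]
clamp -0.6 [-0.    1.07 -0.9 ]
clamp -0.4 [-0.    1.07 -1.1 ]
clamp -0.2 [-0.    1.07 -1.3 ]
clamp -0.0 [-0.    
[... 849 characters left out ...]
6]
bar -0.2 [-0.    0.92 -1.46]
bar -0.0 [ 0.    0.92 -1.66]
bar 0.2 [-0.    0.92 -1.86]
bar 0.4 [-0.    0.92 -2.06]
bar 0.6 [ 0.    0.92 -2.26]
bar 0.8 [ 0.    0.92 -2.46]
bar 1.0 None
bar 1.2 None
bar 1.4 None
bar 1.6 None
barend -1.6 [-0.    0.87 -0.08]
barend -1.4 [-0.    0.87 -0.28]
barend -1.2 [-0.    0.87 -0.48]
barend -1.0 [ 0.    0.87 -0.68]
barend -0.8 [-0.    0.87 -0.88]
barend -0.6 [-0.    0.87 -1.08]
barend -0.4 [-0.    0.87 -1.28]
barend -0.2 [-0.    0.87 -1.48]
barend -0.0 [ 0.    0.87 -1.68]
barend 0.2 [-0.    0.87 -1.88]
barend 0.4 [-0.    0.87 -2.08]
barend 0.6 [ 0.    0.87 -2.28]
barend 0.8 [ 0.    0.87 -2.48]
barend 1.0 None
barend 1.2 None
barend 1.4 None
barend 1.6 None
```

The knob and dial agree in both views to about 1 to 2 mm. The third and fourth side corners I picked were on the lower edge, so I'm ignoring that side centre. Rig angle is about -0.14, and I shift the origin 1 mm towards +x. Now the clamp.

```bash
cat >> h.py <<'E'
t=-0.14; ctr=np.array([0.6684,-0.0760])
A=np.array([[np.cos(t),-np.sin(t)],[np.sin(t),np.cos(t)]])
def rig(x,y,z): return np.r_[ctr+A@[x,y],z+.006]   # TCP target for grasp point
def st(m=""):
    s=get_state(); print(m,"t%.1f"%s["time"],"p",np.round(s["tool_pos"],4),"F",np.round(s["contact_force"],1),"M",np.round(s["wrist_torque"],2),"w%.3f g%.0f"%(s["grip_width"],s["gripper_force"]),flush=True); return s
E
python3 - <<'E'
from h import *
o=down(t-np.pi/2+.07)
movep([.45,.3,.3],o); movep(rig(0,.1,.16),o); grip(.5,30); st("above")
c=move_linear(rig(0,.1,.088),velocity=.08,contact_N=6); st(c)
r=read_camera("top"); crop(r,190,90,110,80,7,"t2.png"); s=read_camera("side"); crop(s,250,110,150,100,5,"s2.png")
E
```

```text
above t4.1 p [0.6823 0.0233 0.1661] F [ 0.3 -0.6 -0.2] M [ 0.04  0.08 -0.01] w0.499 g0
False t5.2 p [0.6831 0.023  0.0948] F [-0.8 -0.6  0. ] M [-0.03 -0.05  0.05] w0.498 g0
```

View pics/s2.png

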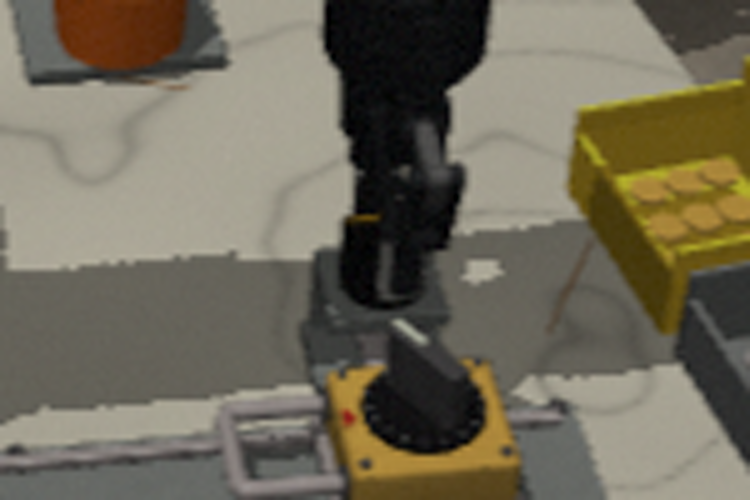

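The fingers straddle the knob fin, the near one at about px (400,270), with no contact. Now grip and turn.

```bash
python3 - <<'E'
from h import *
grip(0,30); st("grip")
P=rig(0,.1,.088)
for a in [.3,.6,.9,1.2,1.4,1.5,1.56]:
    set_joints(ik(P,down(t-np.pi/2+a))); s=st(a)
    if abs(s["wrist_torque"][2])>1.0: break
wait(.1); st()
grip(.5); st("open"); move_linear(rig(0,.1,.16),velocity=.15)
r=read_camera("top"); crop(r,190,90,110,80,7,"t3.png"); s=read_camera("side"); crop(s,250,110,150,100,5,"s3.png"); st()
E
```

```text
grip t5.7 p [0.6828 0.0265 0.0951] F [-0.5  7.6  2.2] M [ 1.15  0.06 -0.03] w0.145 g33
0.3 t6.0 p [0.6829 0.0264 0.095 ] F [-1.2  7.8  2.7] M [1.12 0.01 0.07] w0.146 g34
0.6 t6.4 p [0.683  0.0262 0.0951] F [0.2 6.6 2.5] M [ 1.05 -0.04  0.05] w0.148 g33
0.9 t6.8 p [0.6831 0.026  0.0951] F [0.3 7.  1.4] M [ 0.99 -0.08  0.13] w0.145 g33
1.2 t7.2 p [0.6832 0.0259 0.0951] F [0.9 6.6 2. ] M [ 1.01 -0.21  0.  ] w0.148 g33
1.4 t7.5 p [0.6834 0.0258 0.0951] F [ 2.   7.  -0.1] M [ 1.03 -0.17  0.04] w0.148 g33
1.5 t7.7 p [0.6834 0.0258 0.0951] F [2.2 5.6 2.1] M [ 1.   -0.18 -0.37] w0.145 g33
1.56 t8.0 p [0.6834 0.0255 0.0952] F [0.8 5.9 1.1] M [ 0.91 -0.1  -1.12] w0.150 g60
 t8.1 p [0.6834 0.0255 0.0952] F [0.7 6.8 1.9] M [ 0.92 -0.14 -1.1 ] w0.147 g60
open t8.5 p [0.6823 0.0226 0.0939] F [-1.   0.2  0. ] M [ 0.01 -0.02  0.04] w0.500 g0
 t9.2 p [0.681  0.0231 0.164 ] F [ 0.2 -0.2  0.8] M [ 0.03 -0.   -0.01] w0.503 g0
```

View pics/s3.png

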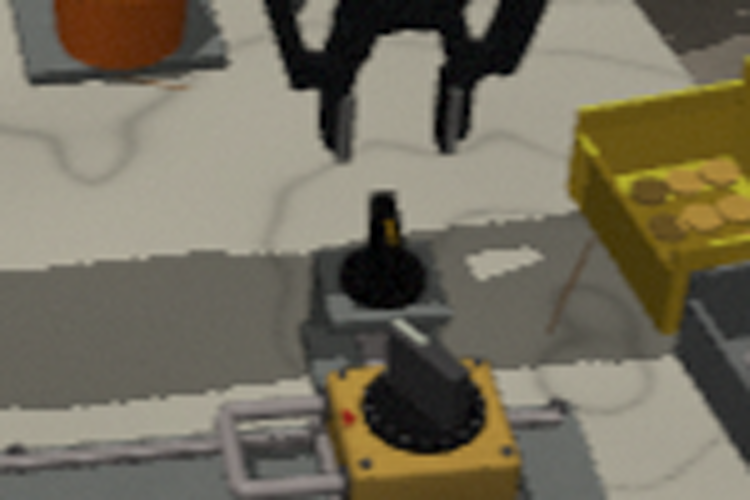

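The clamp is at its stop: the torque spiked at 1.5 and the yellow line now points to -y. When gripped, the tool was pulled 3.4 mm in +y, so I correct the origin by that and go for the dial.

```bash
sed -i 's/-0.0760\]/-0.0727]/' h.py; python3 - <<'E'
from h import *
D=lambda a: down(t+np.pi/2+a)
movep(rig(0,0,.16),D(-1.05)); grip(.5,30)
print(move_linear(rig(0,0,.09),velocity=.08,contact_N=6)); st("down")
grip(0,30); s=st("grip")
E
```

```text
False
down t11.1 p [ 0.669  -0.0728  0.0967] F [ 0.4 -0.2  0.3] M [ 0.03 -0.03 -0.03] w0.499 g0
grip t11.5 p [ 0.6691 -0.0728  0.097 ] F [-0.6  0.2  2. ] M [ 0.01  0.03 -0.07] w0.136 g34
```

```bash
python3 - <<'E'
from h import *
D=lambda a: down(t+np.pi/2+a); P=rig(0,0,.09)
for a in [-.873,-.698,-.524,-.349,-.175,0.0]:
    set_joints(ik(P,D(a))); wait(.15); st(a)
grip(.5); wait(.2); st("open"); move_linear(rig(0,0,.16),velocity=.15)
movep(rig(-.11,0,.16),down(t)); wait(.1)
r=read_camera("top"); crop(r,200,95,110,80,7,"t4.png"); s=read_camera("side"); crop(s,250,110,150,100,5,"s4.png"); st()
E
```

```text
-0.873 t11.9 p [ 0.6692 -0.0727  0.0969] F [1.2 0.8 5.5] M [ 0.07 -0.08 -0.06] w0.134 g35
-0.698 t12.4 p [ 0.6693 -0.0727  0.0969] F [1.7 1.5 5.2] M [ 0.16 -0.13  0.06] w0.132 g35
-0.524 t12.8 p [ 0.6693 -0.0726  0.0969] F [2.5 1.7 4.7] M [ 0.26 -0.14  0.03] w0.133 g35
-0.349 t13.3 p [ 0.6694 -0.0725  0.0969] F [1.9 1.6 4.2] M [ 0.2  -0.13  0.03] w0.129 g35
-0.175 t13.7 p [ 0.6694 -0.0724  0.0969] F [1.5 2.3 4.7] M [ 0.29 -0.19  0.02] w0.133 g35
0.0 t14.2 p [ 0.6695 -0.0722  0.0969] F [1.7 1.6 5.2] M [ 0.33 -0.21  0.01] w0.136 g35
open t14.8 p [ 0.6683 -0.0728  0.0958] F [ 0.7  0.7 -0.7] M [-0.01  0.02 -0.01] w0.506 g0
 t17.0 p [ 0.5597 -0.0574  0.166 ] F [ 0.  -0.6 -1.1] M [-0.02 -0.01  0.02] w0.496 g0
```

View pics/s4.png

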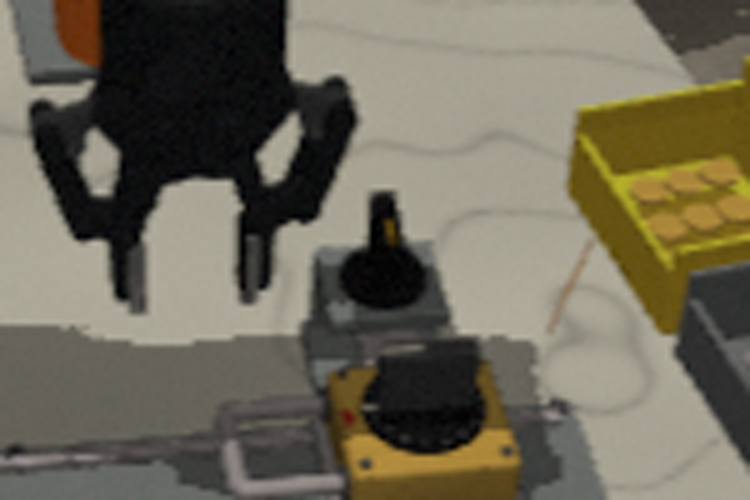

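The white line points at the red mark (about px (350,412)), and the clamp is still at its stop. Next is the shackle.

```bash
python3 - <<'E'
from h import *
grip(.42,60); move_linear(rig(-.09,0,.16),velocity=.15)
c=move_linear(rig(-.09,0,.045),velocity=.08,contact_N=6); st(c)
if not c:
    grip(0,60); st("grip")
    move_linear(rig(-.12,0,.045),velocity=.06); s=st("pulled30")
    r=read_camera("side"); crop(r,200,110,150,100,5,"s5.png")
E
```

```text
False t19.1 p [ 0.5799 -0.0603  0.0517] F [-0.3 -0.3 -0.3] M [-0.02  0.05 -0.03] w0.421 g0
grip t19.4 p [ 0.5796 -0.0602  0.0516] F [ 0.5 -0.7  2.9] M [-0.01  0.09 -0.04] w0.093 g58
pulled30 t20.1 p [ 0.5498 -0.0558  0.0516] F [4.1 0.2 1.1] M [ 0.11 -0.76 -0.06] w0.093 g59
```

View pics/s5.png

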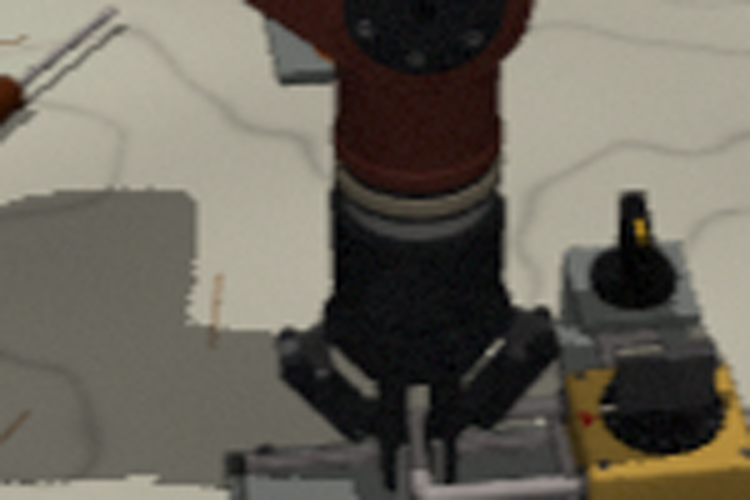

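The crossbar is held between the pads and the shackle is drawn well out. I keep pulling to the front stop.

```bash
python3 - <<'E'
from h import *
move_linear(rig(-.18,0,.045),velocity=.06); st("180")
for x in np.arange(-.183,-.206,-.003):
    move_linear(rig(x,0,.045),velocity=.03); s=st(round(x,3))
    if np.linalg.norm(s["contact_force"][:2])>22: break
wait(.5); st("hold")
r=read_camera("side"); crop(r,200,130,150,100,5,"s6.png"); r=read_camera("top"); cv2.imwrite("pics/t6.png",r["color"])
E
```

```text
180 t21.3 p [ 0.491  -0.0472  0.0515] F [5.3 3.4 1.4] M [ 0.43 -0.84 -0.15] w0.096 g59
-0.183 t21.6 p [ 0.4879 -0.0467  0.0515] F [4.7 3.2 2.8] M [ 0.45 -0.77 -0.05] w0.094 g59
-0.186 t21.8 p [ 0.4855 -0.0464  0.0516] F [6.4 2.8 0.8] M [ 0.44 -1.03 -0.07] w0.087 g59
-0.189 t22.1 p [ 0.4854 -0.0464  0.0518] F [13.5  2.4 -7. ] M [ 0.34 -2.1  -0.05] w0.094 g59
-0.192 t22.3 p [ 0.4852 -0.0463  0.0521] F [ 20.6   1.8 -16.3] M [ 0.37 -3.18  0.02] w0.091 g58
-0.195 t22.6 p [ 0.4851 -0.0464  0.0523] F [ 28.    2.4 -23.7] M [ 0.35 -4.23  0.04] w0.092 g58
hold t23.1 p [ 0.485  -0.0464  0.0523] F [ 28.1   2.8 -22.8] M [ 0.32 -4.25 -0.04] w0.091 g58
```

View pics/s6.png

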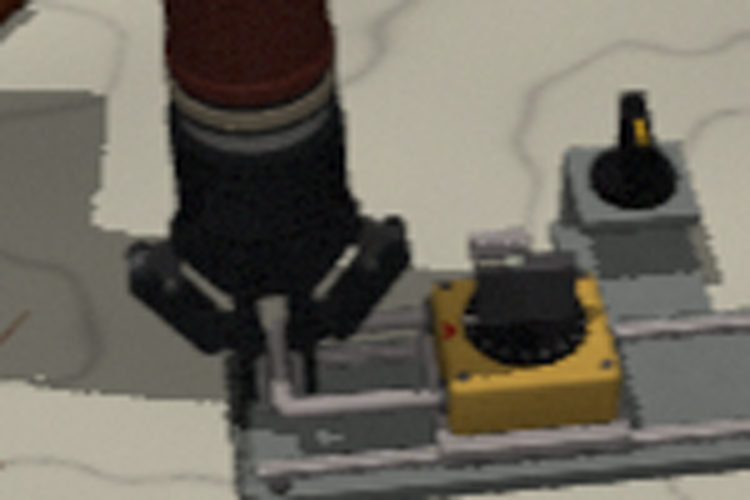

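The carriage is at its front stop: 95.3 mm of travel, the force rises steeply, and the white line is still at the mark. I ease the push slightly and hand in.

```bash
python3 - <<'E'
from h import *
move_linear(rig(-.1905,0,.045),velocity=.02); wait(.4); st("hold")
print(job_done())
E
```

```text
hold t23.9 p [ 0.4853 -0.0463  0.0519] F [ 17.1   2.7 -11.9] M [ 0.37 -2.51 -0.01] w0.092 g60
the job is handed in; nothing more can be done
None
```

I handed the job in at 23.9 s: clamp freed to its stop, dial at the red mark, shackle pulled fully open with the carriage at its front stop (95 mm total travel), and the shackle still gripped.

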